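Hold-down frame onto the twin pins of the transfer board

TASK

On the plywood board with the two upright steel pins lies a stack of printed transfer sheets for the mug presses. Take the long hold-down frame by its handle, guide both its end holes over the two pins and lower it until it lies flat on the sheets, then let go; do not let it fall onto the pins. Leave the short frame where it lies.

Things in the scene. Friction and masses are not known exactly. Their poses are not given: they have to be found in the camera images.
- long_frame: Loose dark metal plate 210 (x) by 120 (y) by 6 mm, a round 30 mm hole near each end at x = -80 and +80 mm, y = 0, two windows between. Wooden bar handle along x over the middle: 100 mm long, 18 mm wide, 28 to 48 mm above the plate's underside, on a post at each end. About 0.3 to 0.6 kg, balanced. Origin: centre of the underside; z up. Starts flat on the table; fits either way round.
- short_frame: Bystander of the same make for other boards, to be left alone: 150 (x) by 120 (y) mm, 30 mm holes at x = -52 and +52 mm, which do not fit the pins; wooden bar handle 66 mm long along x. Origin: centre of the plate's underside.
- board: Plywood board 250 (x) by 150 (y) by 15 mm, fixed to the table; a fixed stack of sheets, 122 by 100 by 5 mm, lies in its middle, top at 20 mm: the seated frame's underside is there. Steel pins, 12 mm in diameter with tapered tips, stand at x = -80 and +80 mm, y = 0, tips 60 mm above the table. Origin: centre of the board's underside, at table height; z up.
Mind the look-alikes: they are no part of the job. What is shaped like the long_frame but pink or yellow is not meant.

How it is judged:
By the outcome, as a careful person would: the job done as asked, in the order asked, and still so for the second after the job is handed in, with the robot touching nothing.
It also fails if it takes over 43 s, if anything falls off the work surface, if the arm or the gripper's body presses on something with over 40 N, if the wrist force passes 120 N, or if a joint passes its speed limit or range.

ROBOT

A 6-joint arm with a two-finger parallel gripper is mounted at the origin on the work surface. World frame = base frame: x ahead of the robot, y to its left, z up, the work surface at z = 0. Lengths are in m, angles in rad, forces in N, time in s.
With the tool pointing down it reaches from about 0.275 to 0.725 m from the base axis. Payload 15.9 kg.
Tool frame: the origin (TCP) lies at the centre of the arm's flange, where the gripper is bolted on; the fingertips stand 173 mm ahead of it and the grasp point (between the pads) lies 155 mm ahead of it; x points along the fingers, y is the direction in which the jaws open and shut, and the axes are right-handed (so a half turn about x gives the same grasp; the last joint's range is limited). The gripper opens to 85 mm and grips with 20 to 120 N. Pads are 22 mm wide; open, the fingers measure 114 mm over their backs; the gripper's body (76 mm by 85 mm) begins 54 mm behind the grasp point. The pads swing forward as they close: fully open they stand 13 mm farther back than shut.
Start: joints at [-1.239, 0.213, -0.034, 1.323, 0, 1.571], TCP at [0.163, -0.473, 0.405] pointing down, gripper open.
Joint ranges: [-2.98, 2.98], [-0.74, 1.72], [-1.14, 1.35], [-2.1, 2.04], [-1.57, 1.44], [-3.14, 3.14]. Speed limits (rad/s): [1.89, 1.89, 2.39, 2.57, 3.14, 3.14].

INTERFACE

Orientations are given as a unit quaternion [x, y, z, w].
In Python, from rig import manip, read_camera, sensors gives the robot as it stands. The module is installed in compiled form; this text tells all that it offers. Calls block until the motion is done:
- manip.move_to(position, orientation): joint-space move of the TCP to a pose.
- manip.move_linear(position, frame=None, v=0.15): straight line of the TCP; frame=None keeps the orientation; v is the mean speed in m/s.
- manip.movej(angles): joint-space move.
- manip.command_gripper(opening): opening from 0.0 (shut) to 1.0 (fully open); the grip force is fixed at half the most; returns when the fingers have stopped.
- manip.wait(seconds).
- manip.solve_ik(position, orientation): joint angles nearest the present ones, or None.
- read_camera(name): name is "scene" or "side" or "wrist"; returns a dict with "frame" (400x640x3 uint8, blue, green, red), "intrinsics" (3x3 intrinsics, pixels), "cam_to_world" (4x4, takes a point from camera to world coordinates). Camera axes: x right, y down, z forward; pixel columns grow to the right and rows downward; lengths in m; the calibration is good to about 2 mm. A picture is of the moment at which its call begins. There is no depth.
A pose or a line that the arm cannot do raises manip.MotionError and nothing moves.
- manip.job_done(): hands the job in, once; it reports no verdict.
Readings, each from a call of its own:
- sensors.get_clock(): time.
- sensors.get_q(): joint angles.
- sensors.get_qd(): joint speeds.
- sensors.get_joint_efforts(): joint torques, N m.
- sensors.get_tcp_pos(): TCP position.
- sensors.get_tool_rot(): TCP orientation.
- sensors.get_wrist_force(): force on the tool from outside, world axes, zero at the start.
- sensors.get_torque(): the same for the moment, N m.
- sensors.get_width(): opening from 0.0 (shut) to 1.0 (fully open).
Only numpy, scipy, OpenCV 4.12 (cv2) and the standard library are available. Lean on these libraries where they do the work, as an engineer would, in place of code of your own. Each camera call takes 0.05 s, during which the arm holds its last target. There are 200 camera calls.

## Working session

There is one attempt and no reset: what is moved stays moved. The work goes in short steps, each a Python script; the robot and the scene stay as the last script left them, time stands still between calls to the robot, and variables do not carry over. Pictures are saved under pics/ and viewed, about 8 in all and at most 12, crops included, and the job is handed in when it is done.

```bash
mkdir -p pics; python3 - <<'E'
from rig import manip, read_camera, sensors
import cv2,numpy as np
for n in("scene","side"):
    r=read_camera(n);cv2.imwrite(f"pics/{n}0.png",r["frame"]);np.savez(f"{n}.npz",K=r["intrinsics"],T=r["cam_to_world"]);print(n,r["intrinsics"].round(1).tolist(),r["cam_to_world"].round(3).tolist())
print(sensors.get_clock(),sensors.get_tool_rot(),sensors.get_tcp_pos())
E
```

```text
scene [[386.3, 0.0, 312.1], [0.0, 386.3, 201.2], [0.0, 0.0, 1.0]] [[-0.711, 0.408, -0.573, 0.993], [0.704, 0.418, -0.575, 0.443], [0.005, -0.812, -0.584, 0.631], [0.0, 0.0, 0.0, 1.0]]
side [[452.8, 0.0, 325.3], [0.0, 452.8, 202.9], [0.0, 0.0, 1.0]] [[-0.857, -0.236, 0.459, -0.165], [-0.516, 0.416, -0.749, 0.852], [-0.014, -0.878, -0.478, 0.679], [0.0, 0.0, 0.0, 1.0]]
0.1 [-0.69733497 -0.11712589  0.69745544 -0.11645333] [ 0.16285332 -0.47261056  0.40426877]
```

View pics/scene0.png

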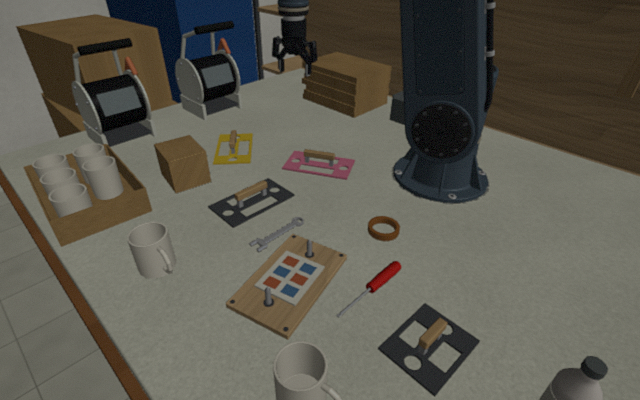

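View pics/side0.png

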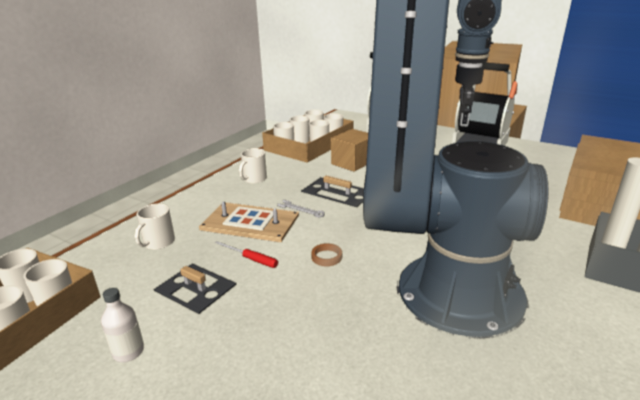

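The scene view shows one dark frame at about (251,201) and another at (430,345). The board's corners are near (294,235), (348,255), (286,333) and (228,303), and its pin tips near (309,241) and (267,288). Next I'll check the sizes against these.

```bash
cat > h.py <<'E'
import numpy as np,cv2
from scipy.spatial.transform import Rotation as R
def ray(K,T,uv,z):
    d=T[:3,:3]@np.linalg.solve(K,[uv[0],uv[1],1.]);o=T[:3,3];return o+d*(z-o[2])/d[2]
def proj(K,T,P):
    p=(np.asarray(P)-T[:3,3])@T[:3,:3];q=p@K.T;return q[:,:2]/q[:,2:]
def down(yaw):
    """tool x down, jaw axis y at world angle yaw"""
    x=np.array([0,0,-1.]);y=np.array([np.cos(yaw),np.sin(yaw),0]);return R.from_matrix(np.c_[x,y,np.cross(x,y)]).as_quat()
E
python3 - <<'E'
from h import *
c=np.load("scene.npz");K,T=c["K"],c["T"]
for n,p,z in(("A",[(209,207),(270,180),(294,196),(229,223)],.006),("B",[(427,305),(479,343),(433,389),(380,348)],.006),("board",[(294,235),(348,255),(286,333),(228,303)],.015),("pins",[(309,241),(267,288)],.06)):
    q=np.array([ray(K,T,u,z)[:2] for u in p]);d=np.roll(q,-1,0)-q
    print(n,q.mean(0).round(3),np.linalg.norm(d,axis=1).round(3),np.degrees(np.arctan2(d[:,1],d[:,0])).round(1))
from rig import manip,sensors
print(R.from_quat(sensors.get_tool_rot()).as_matrix().round(2))
E
```

```text
A [ 0.496 -0.292] [0.206 0.112 0.203 0.095] [177.1  87.4  -7.7 -90.7]
B [0.54  0.297] [0.115 0.138 0.108 0.147] [ 86.   -5.6 -89.3 177.2]
board [0.616 0.004] [0.144 0.246 0.138 0.242] [ 106.6   13.2  -74.8 -165.5]
pins [0.619 0.003] [0.158 0.158] [  14.8 -165.2]
[[-0.    0.33 -0.95]
 [ 0.   -0.95 -0.33]
 [-1.   -0.    0.  ]]
```

A measures about 206 x 105 mm, so it is the long frame. B is the short one. The board and the pin spacing of 158 mm also fit. Next: closer looks with the wrist camera over the board and then over A.

```bash
python3 - <<'E'
from h import *
from rig import manip,sensors,read_camera
ims=[]
for n,p,y in(("wb",(.56,0.0,.40),-75.5),("wa",(.47,-.285,.40),-94)):
    manip.move_to(p,down(np.radians(y)))
    r=read_camera("wrist");cv2.imwrite(f"pics/{n}.png",r["frame"]);np.savez(n+".npz",K=r["intrinsics"],T=r["cam_to_world"])
    print(r["cam_to_world"].round(3).tolist(),r["intrinsics"][0,0],sensors.get_clock(),sensors.get_q().round(2) if hasattr(sensors.get_q(),'round') else sensors.get_q())
E
```

```text
[[0.249, -0.928, -0.277, 0.631], [-0.968, -0.239, -0.072, 0.016], [0.0, 0.286, -0.958, 0.371], [0.0, 0.0, 0.0, 1.0]] 360.02422051394046 2.3583 [-0.    0.34  0.12  1.35 -0.    2.89]
[[-0.069, -0.956, -0.286, 0.544], [-0.998, 0.066, 0.02, -0.291], [-0.0, 0.286, -0.958, 0.371], [0.0, 0.0, 0.0, 1.0]] 360.02422051394046 3.5583 [-0.54  0.32  0.09  1.35  0.    2.67]
```

View pics/wb.png

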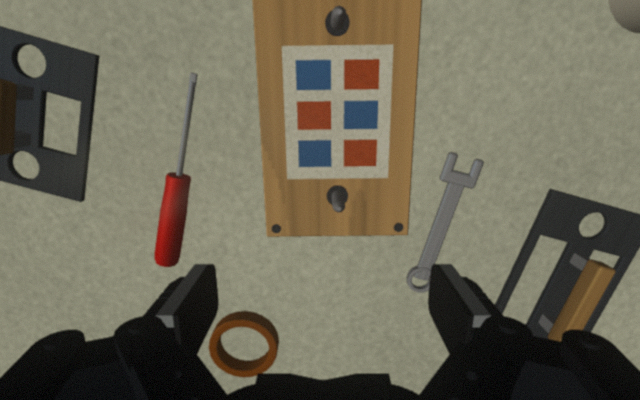

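View pics/wa.png

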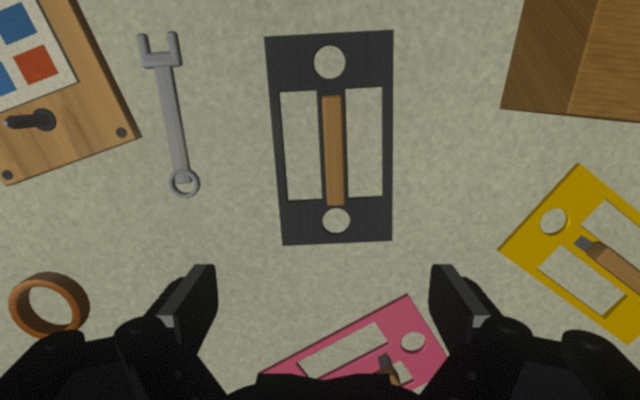

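The wrist views show the board with its sheet corners near (282,46), (391,44), (388,178) and (288,180), and pins near (337,20) and (338,198). The frame's holes are near (330,62) and (336,221). I'll refine these on an enlarged crop.

```bash
python3 - <<'E'
from h import *
wb=cv2.imread("pics/wb.png");wa=cv2.imread("pics/wa.png")
f=lambda i,x,y:cv2.resize(i[y:y+50,x:x+66],None,fx=6,fy=6,interpolation=cv2.INTER_CUBIC)
cv2.imwrite("pics/pins.png",np.hstack([f(wb,304,0),f(wb,304,175)]))
c=np.load("wa.npz");K,T=c["K"],c["T"]
g=cv2.cvtColor(wa,cv2.COLOR_BGR2GRAY);m=(g<75).astype(np.uint8)
n,l,s,ce=cv2.connectedComponentsWithStats(m);k=l[45,290];print(s[k])
cs,h=cv2.findContours((l==k).astype(np.uint8),cv2.RETR_CCOMP,cv2.CHAIN_APPROX_NONE)
for a,b in zip(cs,h[0]):
    A=cv2.contourArea(a)
    if A>200:
        P=a[:,0,:].astype(float);Q=np.array([ray(K,T,u,.006)[:2] for u in P]).astype(np.float32)
        print(A,b[3],P.mean(0).round(1),cv2.minAreaRect(Q), Q.mean(0))
c=np.load("wb.npz");K,T=c["K"],c["T"]
q=np.array([ray(K,T,u,.02)[:2] for u in[(282,46),(391,44),(388,178),(288,180)]]);d=np.roll(q,-1,0)-q
print("sheet",q.mean(0),np.linalg.norm(d,axis=1),np.degrees(np.arctan2(d[:,1],d[:,0])))
for z in(.015,.06):print(ray(K,T,(337,20),z),ray(K,T,(338,198),z))
E
```

```text
[  265    30   128   215 13635]
24596.5 -1 [332.7 134.5] ((0.49364417791366577, -0.2970898151397705), (0.1193520575761795, 0.20992769300937653), 88.89430236816406) [ 0.5006347  -0.29753393]
603.5 0 [335.8 220.1] ((0.41441211104393005, -0.29547765851020813), (0.029876623302698135, 0.030580313876271248), 42.53532028198242) [ 0.41461587 -0.29546183]
2079.0 0 [332.8 149.6] ((0.48723602294921875, -0.2967908978462219), (0.020241379737854004, 0.11316347122192383), 88.89904022216797) [ 0.48946482 -0.29687122]
4074.5 0 [301.2 144.4] ((0.4948886036872864, -0.2654397189617157), (0.03861256316304207, 0.11170516908168793), 88.89965057373047) [ 0.4967136  -0.26545185]
4125.0 0 [364.2 141.2] ((0.49366095662117004, -0.32868048548698425), (0.03821859136223793, 0.1117604449391365), 88.77925872802734) [ 0.49553686 -0.32891497]
899.5 0 [329.2  61.8] ((0.5735189914703369, -0.29864415526390076), (0.031338900327682495, 0.030368465930223465), 42.62046813964844) [ 0.5735696  -0.29863852]
sheet [ 0.61672582 -0.00172302] [0.09803063 0.12321667 0.09975227 0.12355139] [ -74.6059073  -163.86082164  105.59230177   15.33901966]
[0.69682236 0.01989077 0.015     ] [ 0.53701301 -0.02419945  0.015     ]
[0.68851785 0.01942336 0.06      ] [ 0.54891476 -0.0190921   0.06      ]
```

View pics/pins.png

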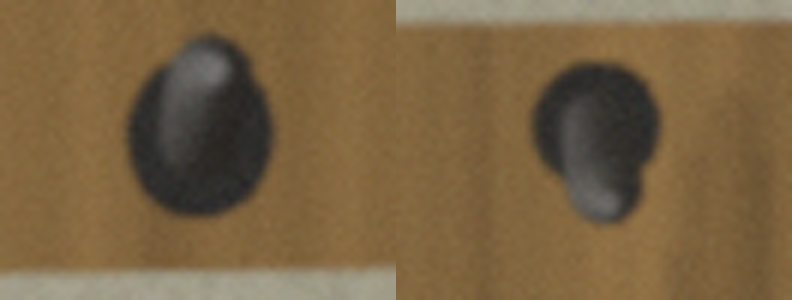

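```bash
python3 - <<'E'
from h import *
from rig import manip,sensors,read_camera
c=np.load("wb.npz");K,T=c["K"],c["T"]
tip=[ray(K,T,u,.057)[:2] for u in((339,9.7),(338.5,208.3))];col=[ray(K,T,u,.017)[:2] for u in((337.3,22.5),(337.3,195.3))]
for a,b in(tip,col):print((a+b)/2,np.linalg.norm(a-b),np.degrees(np.arctan2(*(a-b)[::-1])))
F=np.array([.4939,-.2971]);q=down(np.radians(-91.1))
manip.move_to([*F,.26],q);manip.command_gripper(.6)
manip.move_linear([*F,.193],v=.1);manip.command_gripper(0.)
print("grip",sensors.get_width(),sensors.get_wrist_force())
manip.move_linear([*F,.313],v=.12)
B=(tip[0]+tip[1]+col[0]+col[1])/4;yaw=np.arctan2(*(tip[0]-tip[1]+col[0]-col[1])[::-1]);print(B,np.degrees(yaw))
manip.move_to([*B,.313],down(yaw-np.pi/2))
manip.move_linear([*B,.245],v=.1)
print(sensors.get_width(),sensors.get_wrist_force(),sensors.get_tcp_pos(),sensors.get_clock())
for n in("wrist","scene","side"):
    r=read_camera(n);cv2.imwrite(f"pics/{n}1.png",r["frame"]);np.savez(n+"1.npz",K=r["intrinsics"],T=r["cam_to_world"])
a=cv2.imread("pics/wrist1.png");f=lambda n,x,y:cv2.resize(cv2.imread(f"pics/{n}1.png")[y:y+125,x:x+200],None,fx=2,fy=2)
cv2.imwrite("pics/m1.png",np.vstack([cv2.resize(a,(480,300)),cv2.resize(np.hstack([f("scene",190,200),f("side",150,150)]),(480,150))]) if 0 else np.vstack([np.pad(cv2.resize(a,(560,350)),((0,0),(120,120),(0,0))),f2:=np.hstack([f("scene",190,205),f("side",150,150)])]))
E
```

```text
[ 0.61765738 -0.00129467] 0.16331018380843296 14.999450671604457
[ 0.61734762 -0.00172488] 0.1599503619800885 15.082304902313355
grip 0.19835392568955204 [-1.5271938   3.04766088  6.81604039]
[ 0.6175025  -0.00150977] 15.040447212450141
0.2010264353531911 [ 0.10889985  1.24571432 -4.64266775] [ 0.61775272 -0.00166642  0.24565696] 9.0333
```

View pics/m1.png

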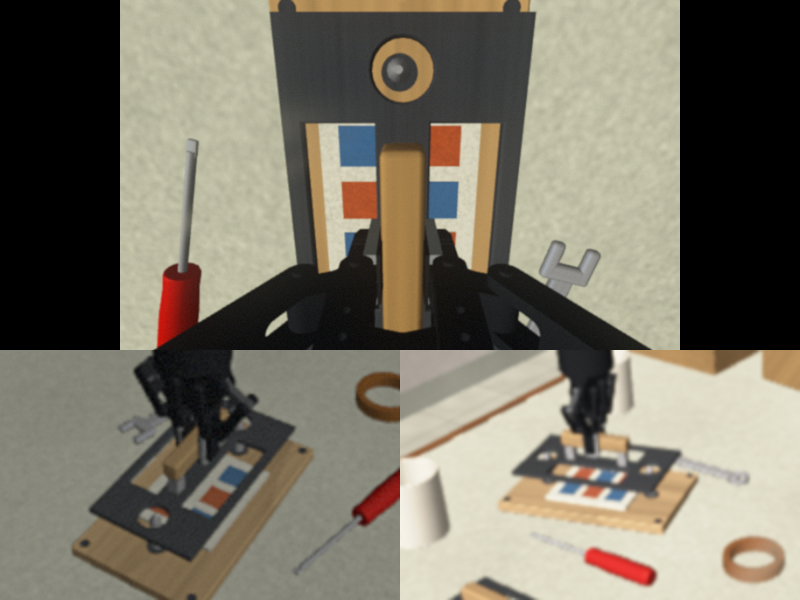

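The far pin's tip at (400,70) sits centred in its hole at (403,70). In the scene crop, the near pin shows inside the other hole at (155,515). Both side forces are small, so I'm lowering in steps with force checks.

```bash
python3 - <<'E'
from h import *
from rig import manip,sensors,read_camera
p=np.array(sensors.get_tcp_pos());q=np.array(sensors.get_tool_rot());f0=np.array(sensors.get_wrist_force())
z=.24
while z>.208:
    manip.move_linear([.6175,-.0015,z],v=.04)
    f=np.array(sensors.get_wrist_force())-f0;print(round(z,4),f.round(1),np.array(sensors.get_tcp_pos()).round(4),sensors.get_clock())
    if np.linalg.norm(f[:2])>8 or f[2]>5:break
    z-=.005 if z>.221 else .002
for n in("wrist","scene","side"):
    cv2.imwrite(f"pics/{n}2.png",read_camera(n)["frame"])
f=lambda n,x,y:cv2.resize(cv2.imread(f"pics/{n}2.png")[y:y+125,x:x+200],None,fx=2,fy=2)
cv2.imwrite("pics/m2.png",np.vstack([np.pad(cv2.resize(cv2.imread("pics/wrist2.png"),(560,350)),((0,0),(120,120),(0,0))),np.hstack([f("scene",190,205),f("side",150,150)])]))
E
```

```text
0.24 [ 0.2 -0.9 -0.1] [ 0.6173 -0.0015  0.2397] 9.4583
0.235 [ 0.6 -1.1 -0.4] [ 0.6173 -0.0015  0.2346] 9.7333
0.23 [ 0.5 -0.2 -0.3] [ 0.6174 -0.0015  0.2296] 10.0083
0.225 [ 0.5 -0.4 -0.2] [ 0.6174 -0.0015  0.2247] 10.2833
0.22 [-0.1 -0.8  0.5] [ 0.6174 -0.0015  0.2196] 10.5583
0.218 [-0.5 -1.1  0.3] [ 0.6175 -0.0015  0.2179] 10.8083
0.216 [ 0.2 -0.8  0.1] [ 0.6175 -0.0015  0.2159] 11.0583
0.214 [ 0.6 -0.4 -0.7] [ 0.6175 -0.0015  0.2139] 11.3083
0.212 [-11.9  -0.6  26.5] [ 0.6174 -0.0015  0.2137] 11.5583
```

View pics/m2.png

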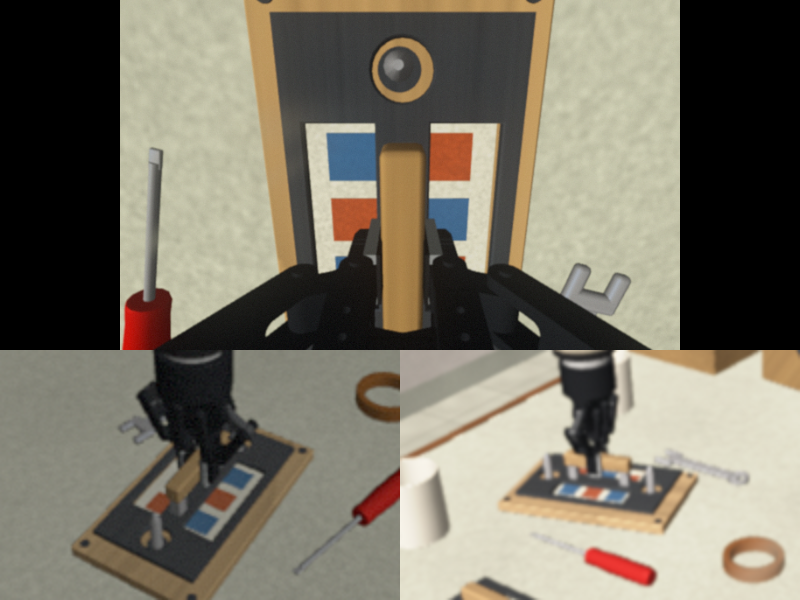

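Contact came at the expected height (TCP 0.2137 against 0.213 nominal). The side crop shows both pins standing through the holes at (548,465) and (651,478), with the frame flat. Relaxing the press, releasing and backing off.

```bash
python3 - <<'E'
from h import *
from rig import manip,sensors,read_camera
manip.move_linear([.6175,-.0015,.2136],v=.04);print(sensors.get_wrist_force())
manip.command_gripper(.55);manip.wait(.3);print(sensors.get_width(),sensors.get_wrist_force())
manip.move_linear([.6175,-.0015,.30],v=.1)
manip.move_linear([.56,0,.40],v=.2);manip.wait(.5)
print(sensors.get_clock(),sensors.get_wrist_force())
for n in("wrist","scene","side"):
    r=read_camera(n);cv2.imwrite(f"pics/{n}3.png",r["frame"])
    if n=="wrist":np.savez("w3.npz",K=r["intrinsics"],T=r["cam_to_world"])
f=lambda n,x,y:cv2.resize(cv2.imread(f"pics/{n}3.png")[y:y+125,x:x+200],None,fx=2,fy=2)
cv2.imwrite("pics/m3.png",np.vstack([np.pad(cv2.resize(cv2.imread("pics/wrist3.png"),(560,350)),((0,0),(120,120),(0,0))),np.hstack([f("scene",190,205),f("side",150,150)])]))
E
```

```text
[-1.76710787 -0.52445848  1.82831156]
0.5515282175312001 [ 0.1114741  -0.52379835 -0.52395067]
14.9 [ 0.92721917 -0.74100284  0.32425759]
```

View pics/m3.png

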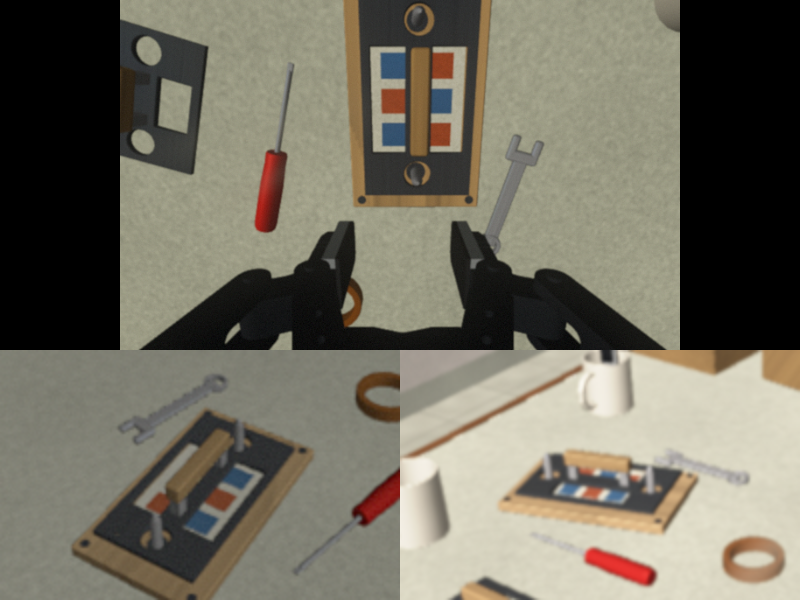

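The frame lies flat on the sheets. Both pins stand through the holes at (419,18) and (417,174), and the gripper is clear. The short frame looks untouched. Handing in.

```bash
python3 -c "
from rig import manip,sensors
manip.job_done();print(sensors.get_clock())"
```

```text
the job is handed in; nothing more can be done
the job is handed in; nothing more can be done
```

The long dark frame now lies flat on the sheets with both pins through its end holes, and the job is handed in. I took it by the middle of its handle, guided it over the pins and lowered it in small steps.

- **Seating:** contact came at TCP z = 0.2137, against an expected 0.213. I relaxed the press before opening the gripper, so the frame did not drop.
- **Forces:** the largest reading I took was about 27 N vertical and 12 N sideways, from pressing slightly past contact. It fell to about 2 N before release.
- **Final pictures:** the frame is flat, both pins are centred in the holes and the gripper is clear. The short frame and the other objects look undisturbed.
- **Time:** the clock stood at about 15 s at the last check.
- **Slip in my plan:** the picture I meant to take above the pins was taken with the frame's underside about 7 mm below the tips. The holes were already centred, so nothing touched.
- **Disagreement:** the measured pin-tip spacing was 163 mm against the true 160. The measurement at the pin bases gave 160, well within the clearance of the holes.

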